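# Oil the tin's hinge and hold its sprung lid open

### The job

Oil the hinge of the swatch tin: press the nozzle cap of the small oil canister beside it fully down for a moment and let it spring back up. Then lift the tin's sprung lid by its bar handle to 60 degrees open, so that the oil can creep into the hinge, and finish while still holding the lid by that handle at 60 degrees: do not let go. Leave the tape roll, the beaker and the spanner where they lie.

Things in the scene. Friction and masses are not known exactly. Their poses are not given: they have to be found in the camera images.
- tin: Shallow rectangular tin, 110 (x) x 155 (y) x 53 mm high, screwed to the table, its lid hinged along its far long edge. Origin: centre of its underside. x points from the handle side to the hinge side, y along the hinge to the left, z up.
- tin_lid (a joint): Angle of the tin's lid in rad: 0 shut, grows as the lid opens upward (front edge up and back), 1.05 is 60 degrees. Range 0 to 1.92. A spring and its weight pull it shut; lifting it at the handle takes about 2 to 3 N.
- lid_handle (a point): Middle of the lid's handle: a round steel bar 10 mm thick, parallel to the hinge (tin's y), 88 mm of it free between its two side arms, 40 mm in front of the lid's front edge; moves with the lid. With the lid shut it lies 56 mm above the table and 144 mm in front of the hinge and 7 mm higher than it. The round bar can turn between gripping fingers.
- lid_hinge (a point): Middle of the hinge line of the lid, which runs along the tin's y, 49 mm above the table. Fixed to the tin.
- cap_top (a point): Centre of the top of the oil canister's round nozzle cap (29 mm across, 157 mm above the table), which stands alone left of the tin near the hinge; a thin tube points from it to the hinge.
- cap (a joint): How far the sprung nozzle cap is pressed down, in m: 0 up, 0.005 fully down. Starts to move at 2 N, fully down at 5 N, springs back by itself. The canister is fixed to the table.
- tape: Bystander: roll of tape lying flat right of the tin, 98 x 96 x 25 mm. Origin: centre of its underside.
- beaker: Bystander: empty glass beaker behind the tin, 60 mm across, 70 mm high. Origin: centre of its underside.
- spanner: Bystander: flat spanner 162 mm long, 6 mm thick, lying left in front of the tin. Origin: centre of its underside.
There are look-alikes about, which are no part of the job. Leave any yellow look-alike of the part that bears cap_top alone.

How it is judged:
On the way, in this order (a step that is already met when the one before it is completed fails the run):
1. the nozzle cap is pressed down while the lid is shut (value of joint cap above 0.0035 m and value of joint tin_lid below 0.08 rad), for 0.1 s.
2. the nozzle cap has sprung back up, the lid still shut (value of joint cap below 0.001 m and value of joint tin_lid below 0.08 rad), for 0.1 s.
At the end, for the whole second after the job is handed in: The fingers hold the lid by its bar handle, still, at 60 degrees open (within 5.7 degrees), the nozzle cap is up, and the tape roll, beaker and spanner are within 30 mm of where they began (value of joint tin_lid between 0.947 and 1.147 rad and velocity of joint tin_lid between -0.1 and 0.1 rad/s and contact force between the fingers and handle_bar above 0.5 N and value of joint cap below 0.001 m and distance of each of tape, beaker, spanner from where it was at the start of the episode below 0.03 m); the arm keeps its last pose, push and grip.
It fails at once if the tape roll, the beaker or the spanner is moved by more than 30 mm (distance of any of tape, beaker, spanner from where it was at the start of the episode above 0.03 m).
It also fails if it takes over 42 s, if anything falls off the work surface, if the arm or the gripper's body presses on something with over 40 N, if the wrist force passes 120 N, or if a joint passes its speed limit or range.

### The arm

A 7-joint arm with a two-finger parallel gripper is mounted at the origin on a cart in front of the work surface, level with it; the furniture and walls round the work are solid. World frame = base frame: x ahead of the robot, y to its left, z up, the work surface at z = 0. Lengths are in m, angles in rad, forces in N, time in s.
With the tool pointing down it reaches from about 0.35 to 0.9 m from the base axis. Payload 8.1 kg.
Tool frame: the origin (TCP) lies on the centre line of the jaws, within the pads' length; the fingertips stand 14 mm ahead of it and the grasp point (between the pads) lies 5 mm behind it; z points along the fingers, y is the direction in which the jaws open and shut (so a half turn about z gives the same grasp; the last joint's range is limited). The gripper opens to 92 mm and grips with 3 to 60 N. Pads are 19 mm wide; open, the fingers measure 130 mm over their backs; the gripper's body (75 mm by 190 mm) begins 47 mm behind the grasp point.
Start: joints at [-1.376, 0.434, 0.025, 1.573, -0.012, 1.134, -0.075], TCP at [0.183, 0.597, 0.241] pointing down, gripper open.
Joint ranges: [-2.62, 2.62], [-0.44, 2.09], [-1.27, 1.32], [0.08, 2.57], [-1.32, 4.46], [0.12, 2], [-2.74, 2.74]. Speed limits (rad/s): [2.22, 2.22, 3.01, 3.01, 3.14, 3.14, 3.14].

### API

Orientations are given as a rotation vector (axis times angle).
In Python, from cell import observe, eyes, arm gives the robot as it stands.
- The arm moves only by the tool step_arm, never from a script. Its argument "series" is a list that holds one entry, the list of rows, each a list of 5 numbers: the finger opening in m, from 0 to 0.0918, then the shift along the world's x, y, z in m, then the turn about the world's z in degrees. In form: [[[hand, dx, dy, dz, spin], ...]]. A call has 1 to 20 rows; each row is the pose to reach, as a shift and turn from the pose measured when the call began; what a row does not reach only later rows make up. A row lasts 1/12 s, in which the tool goes at most 41.7 mm and 7.16 degrees, less where a joint would pass 70% of its speed; a pose out of reach is approached as far as the arm can. A call with a gripper value outside its range is refused whole. The fingers move at their own pace and stop on an object; "squeeze" is the grip in N (left out, the last holds). Time passes only in rows, so rows that repeat a pose let the fingers close. It gives the time, the measured TCP pose, the force and the opening at its end, in the units of the state.
- observe(): the state, without advancing time (a new reading comes with each control period).
- eyes.get_image(name): name is "side" or "top" or "wrist"; returns (picture, depth): 480x640x3 uint8, red, green, blue; 480x640 float32, m along the optical axis (not along the pixel's ray), 0 where there is no reading.
- eyes.camera_params(name): a dict with "intrinsics" (3x3 intrinsics, pixels), "position" and "attitude" of the camera in the world. Camera axes: x right, y down, z forward; pixel columns grow to the right and rows downward; lengths in m; the calibration is good to about 2 mm. A picture is of the moment at which its call begins: read the wrist's pose just before it. camera_params takes no time and is no camera call; for the wrist camera it gives the pose at the moment of the call.
- arm.sign_off(): hands the job in, once; it reports no verdict.
The state is a dict: "clock": time; "joints": joint angles; "dq": joint speeds; "joint_efforts": joint torques, N m; "position": TCP position; "ee_rot": TCP orientation; "force": force on the tool from outside, world axes, zero at the start; "ft_torque": the same for the moment, N m; "width": opening from 0.0 (shut) to 1.0 (fully open).
Only numpy, scipy, OpenCV 4.12 (cv2) and the standard library are available. Lean on these libraries where they do the work, as an engineer would, in place of code of your own. Each camera call takes 0.05 s, during which the arm holds its last target.

## Working session

There is one attempt and no reset: what is moved stays moved. The work goes in short steps, Python scripts to look and compute and a tool call to move; the robot and the scene stay as the last step left them, time stands still between calls to the robot, and variables do not carry over. Pictures are saved under pics/ and viewed, and the job is handed in when it is done.

Besides the shell and the picture viewer there is one more tool, called after "Emit:" as name(argument=value, ...) on one line, values as JSON. step_arm: Moves the arm, as the interface text tells. Its arguments: {"type":"object","properties":{"series":{"type":"array"},"squeeze":{"type":"number"}},"required":["series"]}

```bash
mkdir -p pics; ls
cat > h.py <<'E'
import numpy as np,cv2
from cell import observe,eyes,arm
from scipy.spatial.transform import Rotation as R
def snap(n):
    p=eyes.camera_params(n); im,d=eyes.get_image(n)
    np.savez(f'{n}.npz',im=im,d=d,K=p['intrinsics'],t=p['position'],a=np.array(p['attitude']))
    return im,d,p
E
python3 - <<'E'
from h import *
for n in ['top','side']:
    im,d,p=snap(n); cv2.imwrite(f'pics/{n}0.png',im[:,:,::-1]); print(n,p)
print(observe())
E
```

```text
pics
top {'intrinsics': array([[499.47269508,   0.        , 321.03670939],
       [  0.        , 499.47269508, 249.49700849],
       [  0.        ,   0.        ,   1.        ]]), 'position': array([0.40611767, 0.01217373, 0.94640154]), 'attitude': array([-2.15444624,  2.10998563, -0.16411407])}
side {'intrinsics': array([[614.98708834,   0.        , 320.79225209],
       [  0.        , 614.98708834, 236.44489273],
       [  0.        ,   0.        ,   1.        ]]), 'position': array([ 0.04103504, -0.80028785,  0.50768328]), 'attitude': array([-1.89747855,  0.56412962, -0.3641409 ])}
{'clock': 0.1, 'joints': array([-1.37559007,  0.43513581,  0.02499057,  1.57399036, -0.01155512,
        1.133988  , -0.07510901]), 'dq': array([-1.02988386e-03, -3.02607307e-04, -1.24048355e-03, -2.23899582e-03,
        7.89909141e-04, -2.64435784e-04,  8.53442555e-05]), 'joint_efforts': array([ 3.99146928e-03, -6.69126678e+01,  9.88498069e-01, -3.15144396e+01,
       -6.04259013e-02,  3.74831550e-02,  5.87134991e-05]), 'position': array([0.1833362 , 0.59706033, 0.24004061]), 'ee_rot': array([-4.66177366e-01, -3.10677962e+00,  2.16386434e-03]), 'force': array([-0.00852947, -0.13088194, -0.04122851]), 'ft_torque': array([-0.00097905, -0.03232941, -0.00653016]), 'width': 1.0038191161401315}
```

View pics/top0.png

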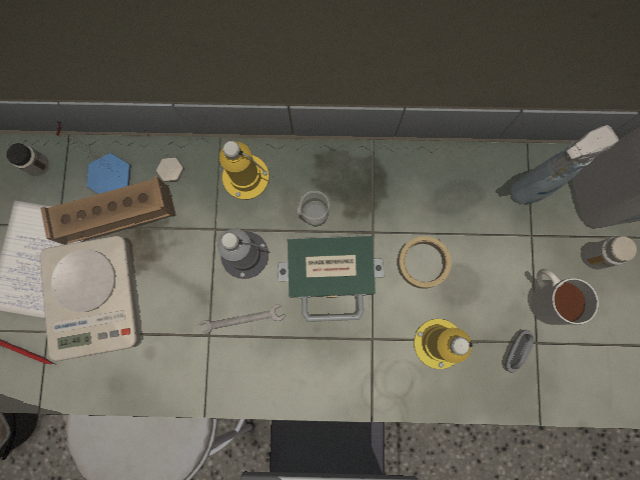

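View pics/side0.png

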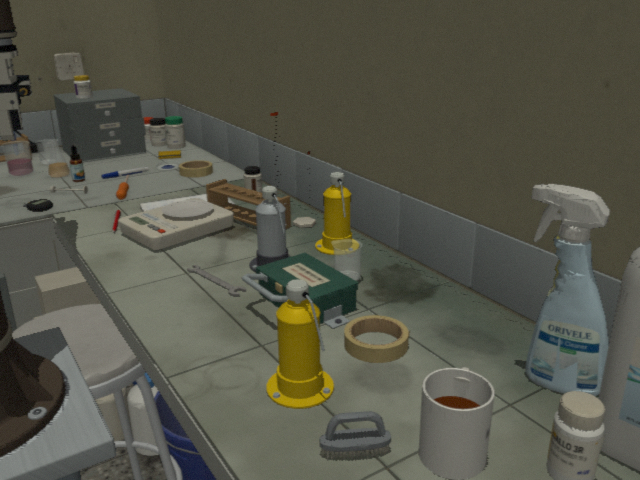

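The top view shows three things that could be the cap: the grey canister's cap at (230,240), left of the tin near the hinge, a yellow one at (234,148), and a yellow one at (459,345). The grey canister fits the description. The tin is at (330,266) and its handle bar at (332,315). Next I'll crop and measure.

```bash
cat >> h.py <<'E'
def load(n): return np.load(f'{n}.npz')
def ray(z,u,v,h):
    Rm=R.from_rotvec(z['a']).as_matrix() if z['a'].shape==(3,) else z['a']
    r=Rm@np.linalg.inv(z['K'])@np.array([u,v,1.]); s=(h-z['t'][2])/r[2]; return z['t']+s*r
def depthpt(z,u,v):
    Rm=R.from_rotvec(z['a']).as_matrix(); return z['t']+Rm@(np.linalg.inv(z['K'])@np.array([u,v,1.])*z['d'][int(v),int(u)])
def proj(z,P):
    Rm=R.from_rotvec(z['a']).as_matrix(); c=z['K']@(Rm.T@(np.array(P)-z['t'])); return c[:2]/c[2]
E
python3 - <<'E'
from h import *
z=load('top')
im=z['im']
a=cv2.resize(im[215:290,200:275],None,fx=5,fy=5,interpolation=cv2.INTER_CUBIC)
b=cv2.resize(im[225:325,270:390],None,fx=3.5,fy=3.75,interpolation=cv2.INTER_CUBIC)
cv2.imwrite('pics/crop1.png',np.hstack([a,b[:375,:]])[:,:,::-1])
# lid green
hsv=cv2.cvtColor(im,cv2.COLOR_RGB2HSV)
m=cv2.inRange(hsv,(65,70,30),(95,255,255)); m[:, :270]=0; m[:,390:]=0
m=cv2.morphologyEx(m,cv2.MORPH_CLOSE,np.ones((25,25)))
c=max(cv2.findContours(m,0,2)[0],key=cv2.contourArea); bx=cv2.boxPoints(cv2.minAreaRect(c))
for p in bx: print('lid',p,ray(z,*p,0.053).round(4))
for s in [(230,240),(238,242),(332,315),(310,312),(355,312),(345,315)]:
    print(s,depthpt(z,*s).round(4))
# cap by height mask
d=z['d'];v,u=np.nonzero(d[215:290,200:275]>0);
pts=np.array([depthpt(z,x+200,y+215) for y,x in zip(v,u)])
k=(pts[:,2]>.148); print('cap',k.sum(),pts[k].min(0),pts[k].max(0),pts[k].mean(0), u[k].min()+200,u[k].max()+200,v[k].min()+215,v[k].max()+215)
E
```

```text
Traceback (most recent call last):
ValueError: max() iterable argument is empty
```

View pics/crop1.png

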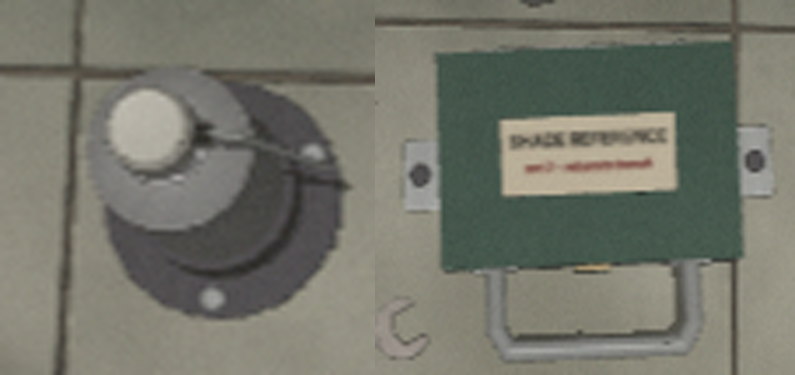

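The crop shows the grey canister's round off-white cap centred at about (230,240.5), with its tube pointing to the tin. The bar's front runs from about (307,318) to (360,317).

Run:
```python
from h import *
z=load('top')
im=z['im']
hsv=cv2.cvtColor(im,cv2.COLOR_RGB2HSV)
print(hsv[285,332],hsv[245,300],im[240,230])
h0=hsv[285,332].astype(int)
m=cv2.inRange(hsv,(60,70,20),(100,255,140)); m[:, :270]=0; m[:,390:]=0;m[:225]=0;m[325:]=0
m=cv2.morphologyEx(m,cv2.MORPH_CLOSE,np.ones((5,5)))
c=max(cv2.findContours(m,cv2.RETR_EXTERNAL,2)[0],key=cv2.contourArea); bx=cv2.boxPoints(cv2.minAreaRect(c))
for p in bx: print('lid',p,ray(z,*p,0.053).round(4))
for s in [(230,240),(238,242),(332,317),(310,317),(355,316),(345,317)]:
    print(s,depthpt(z,*s).round(4))
m=cv2.inRange(im[225:260,215:245].min(axis=2),150,255)
c=max(cv2.findContours(m,cv2.RETR_EXTERNAL,2)[0],key=cv2.contourArea);(x,y),r=cv2.minEnclosingCircle(c)
print('cap px',x+215,y+225,r, ray(z,x+215,y+225,.157), 'diam',2*r*(0.946-.157)/499.5)
d=z['d'];v,u=np.nonzero(d[215:290,200:275]>0)
pts=np.array([depthpt(z,x+200,y+215) for y,x in zip(v,u)])
k=(pts[:,2]>.150); print('cap',k.sum(),pts[k].min(0),pts[k].max(0),pts[k].mean(0))
# bar points by depth
v,u=np.mgrid[305:325,300:368]
P=np.array([depthpt(z,x,y) for x,y in zip(u.ravel(),v.ravel())]); k=(P[:,2]>.045)&(P[:,2]<.075)
b=P[k]; k2=b[:,0]<b[:,0].min()+.016
print('bar',k.sum(),b.min(0),b.max(0))
for y0 in np.arange(b[:,1].min(),b[:,1].max(),.01):
    s=b[(b[:,1]>=y0)&(b[:,1]<y0+.01)]; print(y0.round(3),s[:,0].min().round(4),s[:,0].max().round(4),s[:,2].max().round(4))
```

```text
[68 47 86] [72 55 84] [180 176 165]Traceback (most recent call last):
  File "<stdin>", line 9, in <module>
ValueError: max() iterable argument is empty
```

Run:
```python
from h import *
z=load('top')
im=z['im']
hsv=cv2.cvtColor(im,cv2.COLOR_RGB2HSV)
m=((im[:,:,1].astype(int)-im[:,:,0]>9)&(hsv[:,:,2]<110)).astype(np.uint8)*255; m[:, :270]=0; m[:,390:]=0;m[:225]=0;m[325:]=0
m=cv2.morphologyEx(m,cv2.MORPH_OPEN,np.ones((3,3)));m=cv2.morphologyEx(m,cv2.MORPH_CLOSE,np.ones((5,5)))
c=max(cv2.findContours(m,cv2.RETR_EXTERNAL,2)[0],key=cv2.contourArea); bx=cv2.boxPoints(cv2.minAreaRect(c))
for p in bx: print('lid',p,ray(z,*p,0.053).round(4))
for s in [(230,240),(238,242),(332,317),(310,317),(355,316),(345,317)]:
    print(s,depthpt(z,*s).round(4))
m=cv2.inRange(im[225:260,215:245].min(axis=2),150,255)
c=max(cv2.findContours(m,cv2.RETR_EXTERNAL,2)[0],key=cv2.contourArea);(x,y),r=cv2.minEnclosingCircle(c)
print('cap px',x+215,y+225,r, ray(z,x+215,y+225,.157), 'diam',2*r*(0.946-.157)/499.5)
d=z['d'];v,u=np.nonzero(d[215:290,200:275]>0)
pts=np.array([depthpt(z,x+200,y+215) for y,x in zip(v,u)])
k=(pts[:,2]>.150); print('cap',k.sum(),pts[k].min(0),pts[k].max(0),pts[k].mean(0))
v,u=np.mgrid[305:325,300:368]
P=np.array([depthpt(z,x,y) for x,y in zip(u.ravel(),v.ravel())]); k=(P[:,2]>.045)&(P[:,2]<.075)
b=P[k]
print('bar',k.sum(),b.min(0),b.max(0))
for y0 in np.arange(b[:,1].min(),b[:,1].max(),.01):
    s=b[(b[:,1]>=y0)&(b[:,1]<y0+.01)]; print(y0.round(3),s[:,0].min().round(4),s[:,0].max().round(4),s[:,2].max().round(4))
```

```text
lid [286.6748  239.03369] [0.5708 0.0849 0.053 ]
lid [372.10388 235.54675] [ 0.5804 -0.0704  0.053 ]
lid [374.45068 293.0428 ] [ 0.4759 -0.0751  0.053 ]
lid [289.0216  296.52972] [0.4665 0.0773 0.053 ]
(230, 240) [0.5481 0.1675 0.1576]
(238, 242) [0.5459 0.1553 0.1533]
(332, 317) [0.4317 0.     0.0585]
(310, 317) [0.4309 0.0388 0.0585]
(355, 316) [ 0.4343 -0.0404  0.0597]
(345, 317) [ 0.4322 -0.0228  0.0601]
cap px 228.69999980926514 239.69999980926514 7.083884239196777 [0.54865887 0.16975525 0.157     ] diam 0.02237911777668171
cap 255 [0.53401263 0.15083021 0.15001667] [0.56217438 0.18282622 0.1609551 ] [0.54741662 0.16739435 0.15638615]
bar 436 [ 0.42393768 -0.05498909  0.05038873] [0.45436691 0.05381242 0.06506026]
-0.055 0.4293 0.4544 0.0623
-0.045 0.429 0.4396 0.0625
-0.035 0.4288 0.4378 0.0627
-0.025 0.4285 0.4375 0.0636
-0.015 0.4267 0.4356 0.0644
-0.005 0.4264 0.4354 0.0624
0.005 0.4262 0.4352 0.0646
0.015 0.426 0.4349 0.0651
0.025 0.4258 0.4329 0.0625
0.035 0.4239 0.4522 0.0637
0.045 0.4273 0.452 0.0623
```

Emit:
step_arm(series=[[[0, 0.03, -0.035, 0, -5], [0, 0.06, -0.07, 0, -10], [0, 0.085, -0.1, 0, -15], [0, 0.11, -0.13, 0, -20], [0, 0.14, -0.165, 0, -25], [0, 0.165, -0.195, 0, -31], [0, 0.19, -0.225, 0, -37], [0, 0.215, -0.255, 0, -43], [0, 0.24, -0.285, 0, -49], [0, 0.265, -0.315, 0, -55], [0, 0.29, -0.345, 0, -60], [0, 0.315, -0.37, 0, -65], [0, 0.34, -0.4, 0, -69.6], [0, 0.365, -0.429, 0, -69.6], [0, 0.365, -0.429, 0, -69.6], [0, 0.365, -0.429, 0, -69.6]]], squeeze=20)

```text
clock: 1.43
position: [0.5493, 0.1653, 0.2397]
ee_rot: [-2.161, -2.28, 0.003]
force: [-0.3, 1.1, 0.5]
width: 0.01
```

Run:
```python
from h import *
for n in ['wrist','side']:
    im,d,p=snap(n); cv2.imwrite(f'pics/{n}1.png',im[:,:,::-1])
s=observe(); print(s['position'],s['force'],s['joints'])
z=load('wrist'); print(proj(z,(.548,.1675,.157)),proj(z,s['position']+[0,0,-.014]))
z=load('side'); print(proj(z,(.548,.1675,.157)),proj(z,s['position']+[0,0,-.014]))
```

```text
[0.5476225  0.16876308 0.23957948] [ 9.92197685e-05  2.57429132e-01 -1.16258197e-01] [-0.7260535   0.36674855  0.45721199  1.73026271 -0.18050511  1.08870809
 -0.15187412]
[312.24269616 247.90272797] [311.49783821 291.97227962]
[270.3695458  188.14814173] [268.29950612 151.89775224]
```

View pics/wrist1.png

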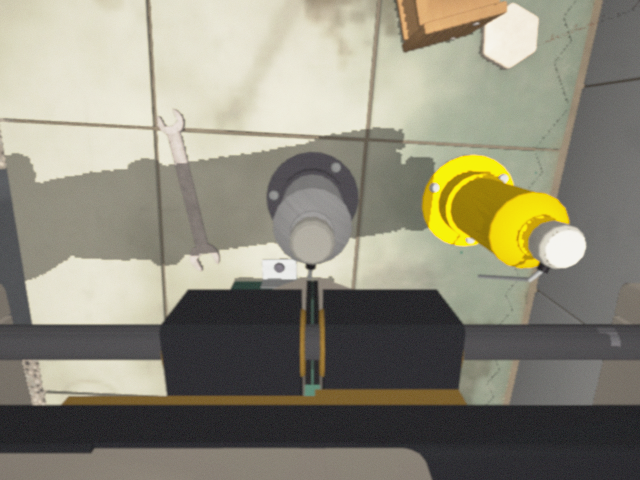

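View pics/side1.png

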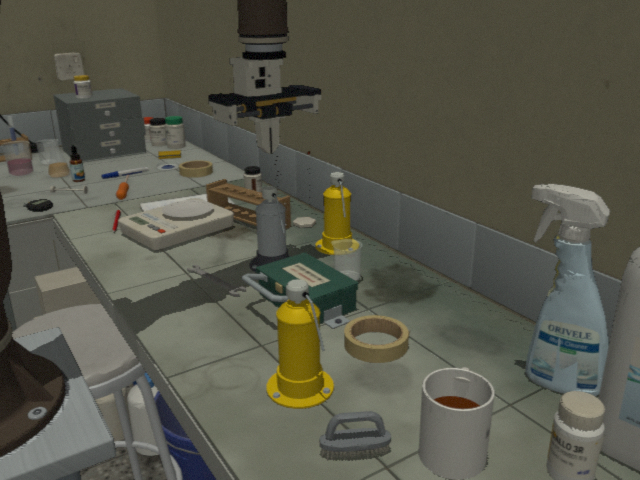

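Run:
```python
from h import *
for n,(u0,u1,v0,v1) in {'wrist':(270,355,205,275),'side':(250,290,180,215)}.items():
    z=load(n)
    v,u=np.mgrid[v0:v1,u0:u1]
    P=np.array([depthpt(z,x,y) for x,y in zip(u.ravel(),v.ravel())]); k=(P[:,2]>.150)&(P[:,2]<.165)&(z['d'][v,u].ravel()>0.05)&(abs(P[:,0]-.548)<.03)
    b=P[k]; print(n,k.sum(),b.min(0).round(4),b.max(0).round(4),np.median(b,0).round(4))
print(z['t'])
z=load('wrist'); print(z['t'],z['K'][0,0], ray(z,312,241,.157))
```

```text
wrist 1671 [0.5333 0.1512 0.15  ] [0.5614 0.1845 0.1598] [0.5472 0.1714 0.1574]
side 108 [0.5312 0.1509 0.15  ] [0.5584 0.1811 0.1589] [0.5433 0.1641 0.1559]
[ 0.04103504 -0.80028785  0.50768328]
[0.54418656 0.23937518 0.38362231] 386.55553548618434 [0.54761273 0.17191431 0.157     ]
```

The wrist view puts the cap at (312,241), which is x 0.547, y 0.171, z 0.157. The top view agrees to within 4 mm. The fingertips are above it, so I'll press.

Emit:
step_arm(series=[[[0, 0, 0.001, -0.03, 0], [0, 0, 0.001, -0.055, 0], [0, 0, 0.001, -0.066, 0], [0, 0, 0.001, -0.069, 0], [0, 0, 0.001, -0.071, 0], [0, 0, 0.001, -0.073, 0], [0, 0, 0.001, -0.074, 0], [0, 0, 0.001, -0.074, 0], [0, 0, 0.001, -0.074, 0], [0, 0, 0.001, -0.074, 0]]])

```text
clock: 2.37
position: [0.5478, 0.1706, 0.1672]
ee_rot: [-2.153, -2.285, -0.0]
force: [-5.3, 1.4, 7.7]
width: 0.005
```

Emit:
step_arm(series=[[[0, 0, 0, -0.002, 0], [0, 0, 0, -0.003, 0], [0, 0, 0, -0.003, 0], [0, 0, 0, -0.003, 0], [0, 0, 0, -0.003, 0]]])

```text
clock: 2.78
position: [0.5479, 0.1707, 0.167]
ee_rot: [-2.153, -2.284, -0.003]
force: [-10.1, -2.4, 20.5]
width: 0.004
```

Pressing harder raised the force to 20 N without further travel, so the cap is fully down. I'll lift straight up, look, then move over the handle.

Emit:
step_arm(series=[[[0, 0, 0, 0.005, 0], [0, 0, 0, 0.015, 0], [0, 0, 0, 0.035, 0], [0, 0, 0, 0.06, 0], [0, 0, 0, 0.075, 0], [0, 0, 0, 0.075, 0], [0, 0, 0, 0.075, 0]]])

```text
clock: 3.37
position: [0.5489, 0.1708, 0.2436]
ee_rot: [-2.154, -2.285, -0.008]
force: [0.2, 0.3, 0.2]
width: 0.003
```

Run:
```python
from h import *
z=0
im,d,p=snap('wrist'); z=load('wrist')
v,u=np.mgrid[205:275,270:355]
P=np.array([depthpt(z,x,y) for x,y in zip(u.ravel(),v.ravel())]); k=(P[:,2]>.148)&(P[:,2]<.168)&(abs(P[:,0]-.548)<.03)&(z['d'][v,u].ravel()>0.05)
b=P[k]; print(k.sum(),np.median(b,0).round(4)); print(observe()['position'],observe()['force'])
```

```text
1622 [0.5471 0.1717 0.1574]
[0.54817595 0.17068642 0.24244125] [-0.49285015  0.9996841  -0.2502356 ]
```

The cap is back at z 0.157. Now I'll move over the handle with the fingers opened to 32 mm.

Emit:
step_arm(series=[[[0.032, -0.02, -0.03, 0, 0], [0.032, -0.04, -0.06, 0, 0], [0.032, -0.06, -0.09, 0, 0], [0.032, -0.08, -0.12, 0, 0.3], [0.032, -0.1, -0.148, 0, 0.3], [0.032, -0.116, -0.172, -0.03, 0.3], [0.032, -0.116, -0.172, -0.06, 0.3], [0.032, -0.116, -0.172, -0.09, 0.3], [0.032, -0.116, -0.172, -0.11, 0.3], [0.032, -0.116, -0.172, -0.11, 0.3], [0.032, -0.116, -0.172, -0.11, 0.3]]])

```text
clock: 4.33
position: [0.4311, -0.0017, 0.1317]
ee_rot: [-2.147, -2.289, -0.0]
force: [-0.1, 1.2, 0.3]
width: 0.347
```

Run:
```python
from h import *
for n in ['wrist','side']:
    im,d,p=snap(n); cv2.imwrite(f'pics/{n}2.png',im[:,:,::-1])
s=observe(); print(s['position'],s['ee_rot'],s['width']*.0918,s['joints'])
z=load('wrist')
for y in (-.04,-.02,0,.02,.04): print(proj(z,(.4318-.058*y,y,.056)))
v,u=np.mgrid[0:480:2,0:640:2]
P=np.array([depthpt(z,x,y) for x,y in zip(u.ravel(),v.ravel())]); d=z['d'][v,u].ravel()
k=(d>.05)&(P[:,2]>.052)&(P[:,2]<.066)&(P[:,0]<.446)&(P[:,0]>.41)&(abs(P[:,1])<.06)
b=P[k]; print(k.sum())
for y0 in np.arange(-.06,.06,.01):
    q=b[(b[:,1]>=y0)&(b[:,1]<y0+.01)]
    if len(q): print(y0.round(3),q[:,0].min().round(4),q[:,0].max().round(4),q[:,2].max().round(4))
```

```text
[ 0.43274292 -0.00134139  0.13323372] [-2.14740781 -2.29079706 -0.00577766] 0.032119375109039394 [-0.52567633  0.27792201  0.50107926  2.18400516 -0.20663675  0.72156858
  0.17959254]
[315.11701721 313.76096888]
[315.40330427 284.04959492]
[315.70311671 252.93453326]
[316.01743621 220.31390329]
[316.34734181 186.07572053]
746
-0.05 0.4285 0.4453 0.061
-0.04 0.4279 0.4371 0.0617
-0.03 0.4273 0.4363 0.0619
-0.02 0.4266 0.4356 0.0622
-0.01 0.4261 0.435 0.0623
0.0 0.4254 0.4343 0.062
0.01 0.4249 0.4336 0.0623
0.02 0.4243 0.4329 0.0621
0.03 0.4237 0.4322 0.0618
0.04 0.4233 0.4459 0.0625
0.05 0.4297 0.4456 0.0597
```

View pics/wrist2.png

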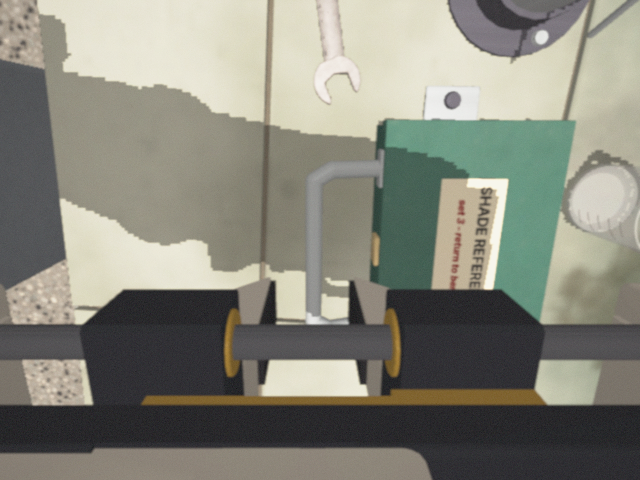

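View pics/side2.png

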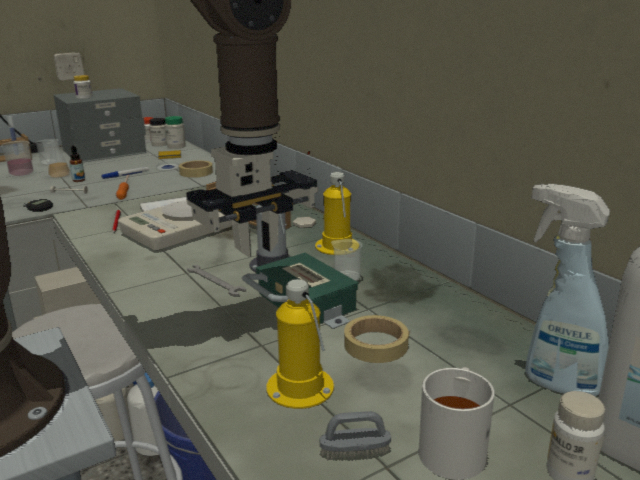

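The wrist view shows the bar centred between the two fingers (bar column about 315, fingers at about 270 and 360), with the lid edge at about column 380. The bar centre is near x 0.430. Now descend and grip.

Emit:
step_arm(series=[[[0.028, -0.002, 0.001, -0.015, 0.3], [0.028, -0.002, 0.001, -0.035, 0.3], [0.028, -0.002, 0.001, -0.055, 0.3], [0.028, -0.002, 0.001, -0.07, 0.3], [0.028, -0.002, 0.001, -0.08, 0.3], [0.028, -0.002, 0.001, -0.081, 0.3], [0.028, -0.002, 0.001, -0.081, 0.3], [0.028, -0.002, 0.001, -0.081, 0.3]]])

```text
clock: 5.1
position: [0.4317, -0.0002, 0.0533]
ee_rot: [-2.142, -2.297, -0.008]
force: [0.1, -0.1, 0.6]
width: 0.301
```

Emit:
step_arm(series=[[[0, -0.001, 0, -0.001, 0], [0, -0.001, 0, -0.001, 0], [0, -0.001, 0, -0.001, 0], [0, -0.001, 0, -0.001, 0], [0, -0.001, 0, -0.001, 0], [0, -0.001, 0, -0.001, 0]]], squeeze=20)

```text
clock: 5.6
position: [0.4317, -0.0, 0.0527]
ee_rot: [2.142, 2.297, 0.01]
force: [2.9, 0.8, 2.1]
width: 0.099
```

Opening reads 9 mm, which matches the bar. I'll lift along the arc (radius 144 mm) to 30 degrees first.

Emit:
step_arm(series=[[[0, 0.0005, 0, 0.006, 0], [0, 0.001, 0, 0.0125, 0], [0, 0.002, 0, 0.0185, 0], [0, 0.0035, 0, 0.025, 0], [0, 0.005, 0, 0.031, 0], [0, 0.0065, 0, 0.037, 0], [0, 0.009, 0, 0.043, 0], [0, 0.011, 0.0005, 0.049, 0], [0, 0.0135, 0.001, 0.0545, 0], [0, 0.0165, 0.001, 0.06, 0], [0, 0.0195, 0.001, 0.0655, 0], [0, 0.023, 0.0015, 0.071, 0], [0, 0.023, 0.0015, 0.071, 0], [0, 0.023, 0.0015, 0.071, 0]]])

```text
clock: 6.77
position: [0.4532, 0.0012, 0.1238]
ee_rot: [-2.141, -2.296, -0.007]
force: [-6.4, 0.6, 1.3]
width: 0.101
```

Run:
```python
from h import *
im,d,p=snap('side'); cv2.imwrite('pics/side3.png',im[:,:,::-1])
s=observe(); print(s['position'],s['force'],s['width'])
```

```text
[0.45306317 0.00123858 0.1236298 ] [-6.96554725  0.7262418   0.6689615 ] 0.1024429647750083
```

View pics/side3.png

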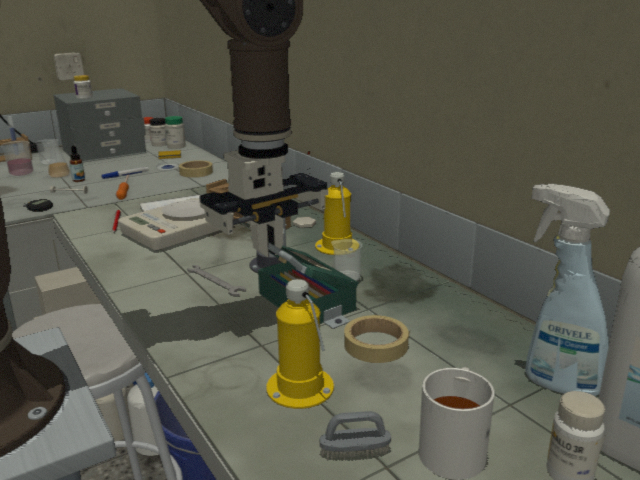

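The side view shows the lid partly open with the bar still in the fingers at (270,255). I'll continue to 60 degrees.

Emit:
step_arm(series=[[[0, 0.004, 0, 0.005, 0], [0, 0.0085, 0.0005, 0.0105, 0], [0, 0.0125, 0.0005, 0.0155, 0], [0, 0.017, 0.001, 0.02, 0], [0, 0.021, 0.001, 0.0245, 0], [0, 0.0255, 0.0015, 0.029, 0], [0, 0.0305, 0.002, 0.033, 0], [0, 0.0355, 0.002, 0.037, 0], [0, 0.0405, 0.0025, 0.0405, 0], [0, 0.0455, 0.003, 0.044, 0], [0, 0.051, 0.003, 0.0475, 0], [0, 0.0565, 0.0035, 0.0505, 0], [0, 0.0565, 0.0035, 0.0505, 0], [0, 0.0565, 0.0035, 0.0505, 0], [0, 0.0565, 0.0035, 0.0505, 0], [0, 0.0565, 0.0035, 0.0505, 0]]])

```text
clock: 8.15
position: [0.5091, 0.0045, 0.1756]
ee_rot: [-2.141, -2.295, -0.006]
force: [-10.9, 1.8, 15.3]
width: 0.102
```

Run:
```python
from h import *
for n in ['side','top','wrist']:
    im,d,p=snap(n); cv2.imwrite(f'pics/{n}4.png',im[:,:,::-1])
s=observe(); print(s['position'],s['force'],s['width'],s['clock'],abs(s['dq']).max())
b=s['position']+[0,0,.005]; h=np.array([.5755,.0072,.049]); 
print('ang from tcp',np.degrees(np.arctan2(b[2]-.049,(h[0]-b[0])*.998+(h[1]-b[1])*.06))-2.78, np.hypot(b[2]-.049,h[0]-b[0]))
```

```text
[0.5090888  0.00452366 0.17551455] [-9.43017761  1.98435184 14.09847496] 0.0970707765434947 8.3 0.003200790337999074
ang from tcp 60.41785387006742 0.1473313419409314
```

View pics/side4.png

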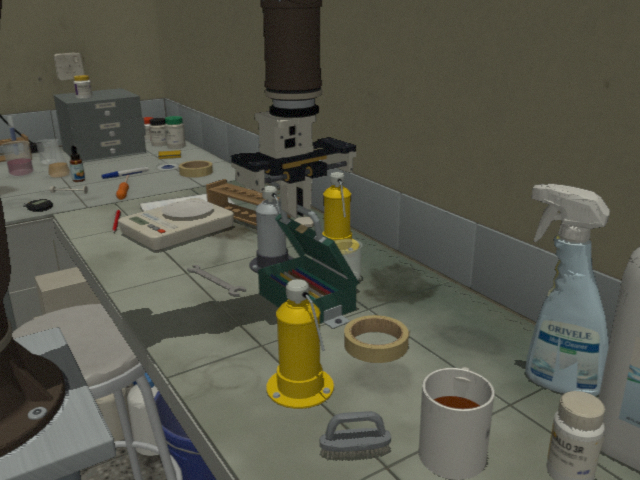

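View pics/wrist4.png

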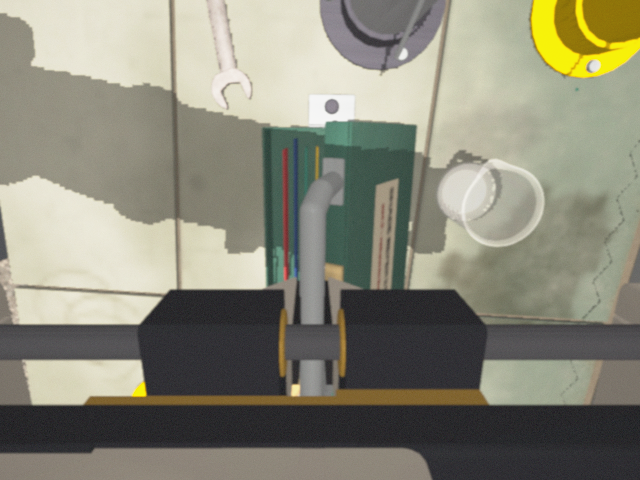

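Run:
```python
from h import *
ax=np.array([.998,.06,0])
for n,(u0,u1,v0,v1) in {'wrist':(350,410,150,280),'side':(285,345,225,280),'top':(285,378,225,300)}.items():
    z=load(n); im=z['im'].astype(int)
    v,u=np.mgrid[v0:v1,u0:u1]; v=v.ravel();u=u.ravel()
    g=(im[v,u,1]-im[v,u,0]>12)&(z['d'][v,u]>.05)
    P=np.array([depthpt(z,x,y) for x,y in zip(u[g],v[g])])
    P=P[(P[:,2]>.06)&(P[:,2]<.15)&(abs(P[:,1])<.09)]
    if len(P)<30: print(n,len(P)); continue
    S=(P-[.5755,.0072,.049])@ax; Z=P[:,2]-.049
    # total LS plane with inlier trimming (cv2 huber fit)
    l=cv2.fitLine(np.c_[S,Z].astype(np.float32),cv2.DIST_HUBER,0,.001,.001).ravel()
    res=np.abs((S-l[2])*l[1]-(Z-l[3])*l[0])
    print(n,len(P),np.degrees(np.arctan2(abs(l[1]),abs(l[0]))),l, np.median(res))
```

```text
wrist 4772 59.644077 [ 0.50537    -0.86290276 -0.0327012   0.0595117 ] 0.000160129664800804
side 1005 55.801533 [ 0.56206125 -0.8270956  -0.03333731  0.05191474] 0.0021789692660948547Traceback (most recent call last):
  File "<stdin>", line 8, in <module>
IndexError: too many indices for array: array is 1-dimensional, but 2 were indexed
```

View pics/top4.png

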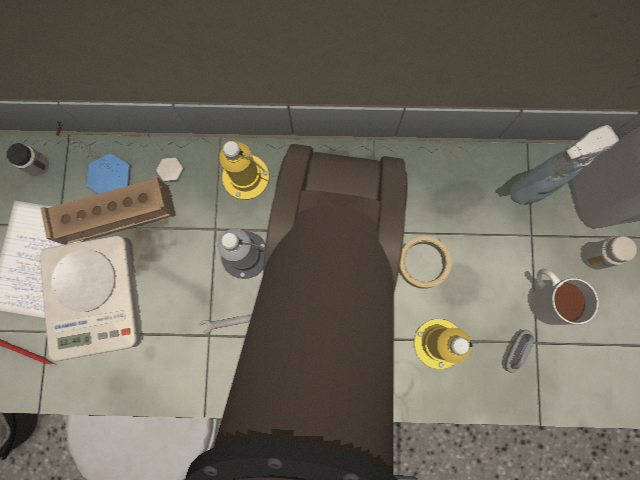

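The wrist-camera plane fit gives 59.6 degrees and the tool position gives 60.4. I'll settle at the measured pose, which also relieves some of the 17 N radial preload, then recheck.

Emit:
step_arm(series=[[[0, 0, 0, 0, 0], [0, 0, 0, 0, 0], [0, 0, 0, 0, 0], [0, 0, 0, 0, 0], [0, 0, 0, 0, 0], [0, 0, 0, 0, 0], [0, 0, 0, 0, 0], [0, 0, 0, 0, 0]]], squeeze=25)

```text
clock: 8.97
position: [0.509, 0.0045, 0.1757]
ee_rot: [-2.141, -2.295, -0.006]
force: [-4.1, 1.3, 2.7]
width: 0.1
```

Run:
```python
from h import *
ax=np.array([.998,.06,0])
for i in range(3):
    im,d,p=snap('wrist'); z=load('wrist'); im=z['im'].astype(int)
    v,u=np.mgrid[150:280,350:410]; v=v.ravel();u=u.ravel()
    g=(im[v,u,1]-im[v,u,0]>12)&(z['d'][v,u]>.05)
    P=np.array([depthpt(z,x,y) for x,y in zip(u[g],v[g])]); P=P[(P[:,2]>.06)&(P[:,2]<.15)]
    l=cv2.fitLine(np.c_[P@ax,P[:,2]].astype(np.float32),cv2.DIST_HUBER,0,.001,.001).ravel()
    s=observe(); print(np.degrees(np.arctan2(abs(l[1]),abs(l[0]))),s['position'],s['force'],s['width']*91.8,s['clock'])
cv2.imwrite('pics/wrist5.png',z['im'][:,:,::-1])
im,d,p=snap('side'); z=load('side')
cv2.imwrite('pics/side5.png',cv2.resize(im[170:330,180:420],None,fx=3,fy=3)[:,:,::-1])
# cap height in side
v,u=np.mgrid[180:205,255:285]
P=np.array([depthpt(z,x,y) for x,y in zip(u.ravel(),v.ravel())]);k=(abs(P[:,0]-.548)<.02)&(abs(P[:,1]-.17)<.02);print('cap top z',np.percentile(P[k][:,2],[90,98]))
```

```text
59.618484 [0.50898563 0.00450583 0.17566164] [-4.69623286  1.89134822  2.81567966] 9.071246454999766 9.0167
59.622147 [0.50896057 0.00449784 0.17563714] [-4.52443771  1.87247967  3.64279996] 9.0784185886887 9.0667
59.623272 [0.50897453 0.0044868  0.1756375 ] [-5.30111444  1.2147456   3.51072391] 8.959929647123786 9.1167
cap top z [0.15725893 0.15829202]
```

View pics/side5.png

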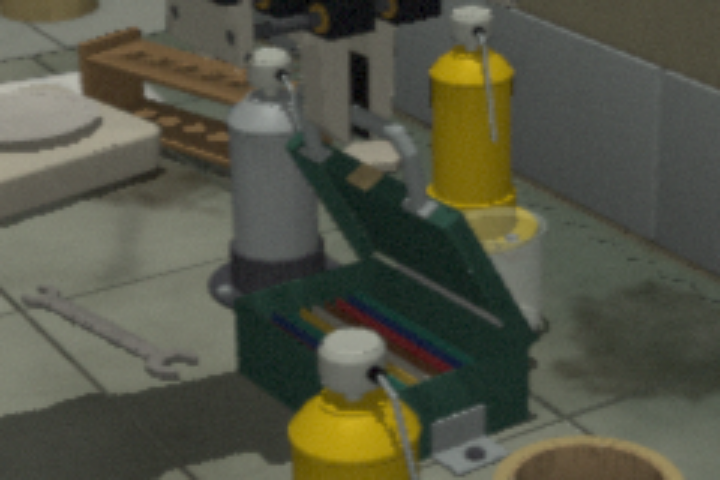

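The side crop shows the lid open with its handle in the fingers at about (360,120). The grey cap is up at (268,60), and the spanner, beaker and tape have not moved. Handing in.

```bash
python3 -c "
from h import *
print(arm.sign_off())"
```

```text
the job is handed in; nothing more can be done
None
```

I pressed the grey canister's cap fully down and let it spring back. I then lifted the tin's lid by its bar handle to about 60° and handed in while still holding it; the hand-in gave no verdict.

- **Cap:** pressing harder raised the force to 20 N with no further travel, so the cap was at its stop. Afterwards its top measured 0.157 m again.
- **Lid angle:** the wrist camera gave 59.6°, unchanged over three readings, and the tool position gave 60.4°. A fit from the side camera gave 55.8°; I discounted it because it mixed lid faces and edges and scattered by about 2 mm.
- **Grip:** the opening stayed at about 9 mm on the 10 mm bar with a 25 N grip. The outside force was only about 6 N after I relieved a 17 N preload.
- **Tape, beaker and spanner:** they looked unmoved in the last pictures. I judged this by eye and did not measure it.
- **Time:** the job took about 9 s of the 42 s allowed.

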